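# Lock the cookie press cap

## Task

The cookie press stands mouth up on the sideboard with its end cap dropped in but not locked. Push the cap down against its spring, give it a quarter turn clockwise (seen from above) so that it stays locked down, and let go. Do not force it round before it is down or the wrong way, and leave the tea tin where it stands.

Things in the scene. Friction and masses are not known exactly. Their poses are not given: they have to be found in the camera images.
- press: Cookie press, fixed, mouth up: slim steel barrel 68 mm across, rim 150 mm high, rubber foot 116 mm across, thin ratchet lever up one side (80 mm out, 130 mm high). Origin on its axis at the surface; z up, x to the lever. The cap in it turns only once pushed down 9 mm or more (14 mm: disc on rim; net push 2 N rising to 9 N), then clockwise from above, stop at about 100 degrees. Other way blocked.
- cap_bar (a point): Centre of the straight grip bar (50 mm along x, 14 mm along y, 30 mm tall) on the press's loose 0.5 kg steel cap, 15 mm above the top of the cap's 4 mm thick, 68 mm disc. Start: sprung up, disc 14 mm above the rim, this point 183 mm high, bar within 10 degrees of the press's x. Locked and let go, the spring lifts it against a ledge: point about 174 mm high. Not turned, it springs back up.
- tin: A bystander: a closed stainless tea tin, loose, stouter and lower than the press (98 mm across, 132 mm high with the short straight bar on its lid; no lever). Origin at the centre of its underside. Not to be disturbed.
- lever_tip (a point): Upper end of the press's fixed ratchet lever, 74 mm from the barrel's axis along the press's x and 125 mm high; axes as the press. It shows which way the press faces. Not to be handled.
Mind the look-alikes: they are no part of the job. What is shaped like the part that bears cap_bar but orange or red is not meant.

How it is judged:
On the way:
1. the cap is pushed down in the mouth of the press by at least 6 mm (z of cap_bar in the frame of press below 0.177 m and horizontal distance between cap_bar and press below 0.012 m), for 0.1 s.
At the end, for the whole second after the job is handed in: The cap stays down in the mouth of the press by itself, its bar's centre less than 179 mm above the sideboard, within 12 mm of the barrel's axis, upright within 0.15 rad, and it has been turned clockwise by 60 to 120 degrees from the press's x (z of cap_bar in the frame of press below 0.179 m and horizontal distance between cap_bar and press below 0.012 m and y of lever_tip in the frame of cap_bar above 0.064 m and angle between cap_bar's own z axis and vertical below 0.15 rad); the robot touches nothing.
It fails at once if the tea tin is shoved by more than 20 mm (distance of tin from where it was at the start of the episode above 0.02 m).
It fails at once if the cap is turned clockwise by force, over 37 degrees, while still up (y of lever_tip in the frame of cap_bar above 0.045 m and z of cap_bar in the frame of press above 0.18 m).
It fails at once if the cap is forced the wrong way, over 37 degrees (y of lever_tip in the frame of cap_bar below -0.045 m).
It also fails if it takes over 32 s, if anything falls off the work surface, if the arm or the gripper's body presses on something with over 40 N, if the wrist force passes 120 N, or if a joint passes its speed limit or range.

## Robot

A 6-joint arm with a two-finger parallel gripper is mounted at the origin on the work surface. World frame = base frame: x ahead of the robot, y to its left, z up, the work surface at z = 0. Lengths are in m, angles in rad, forces in N, time in s.
With the tool pointing down it reaches from about 0.3 to 0.775 m from the base axis. Payload 14.6 kg.
Tool frame: the origin (TCP) lies at the centre of the arm's flange, where the gripper is bolted on; the fingertips stand 199 mm ahead of it and the grasp point (between the pads) lies 180 mm ahead of it; z points along the fingers, y is the line along which they close (so a half turn about z gives the same grasp; the last joint's range is limited). The gripper opens to 94 mm and grips with 3 to 60 N. Pads are 16 mm wide; open, the fingers measure 119 mm over their backs; the gripper's body (75 mm by 177 mm) begins 78 mm behind the grasp point.
Start: joints at [-1.281, 0.3, 1.521, -0, 1.321, -0.067], TCP at [0.192, -0.515, 0.405] pointing down, gripper open.
Joint ranges: [-3.03, 3.03], [-0.79, 2.21], [0.23, 2.52], [-1.04, 4.18], [0, 3.07], [-2.55, 2.55]. Speed limits (rad/s): [2.22, 2.22, 2.57, 3.14, 3.14, 3.14].

## Interface

Orientations are given as [roll, pitch, yaw] about the fixed x, y, z axes, in that order (R = Rz(yaw) Ry(pitch) Rx(roll)).
In Python, from station import ctrl gives the robot as it stands. The module is installed in compiled form; this text tells all that it offers.
- The arm moves only by the tool servo_tool, never from a script. Its argument "motion" is a list of rows, each a list of 5 numbers: the closure, from 0 (fully open) to 1 (shut), then the shift along the world's x, y, z in cm, then the turn about the world's z in degrees. A call has 1 to 20 rows; each row is the pose to reach, as a shift and turn from the pose commanded when the call began; what a row does not reach only later rows make up. A row lasts 1/8 s, in which the tool goes at most 62.5 mm and 10.7 degrees, less where a joint would pass 70% of its speed; a pose out of reach is approached as far as the arm can. A call with a gripper value outside its range is refused whole. The fingers move at their own pace and stop on an object; "squeeze" is the grip in N (left out, the last holds). Time passes only in rows, so rows that repeat a pose let the fingers close. It gives the time, the measured TCP pose, the force, the opening and the grip force at its end, in the units of the state.
- ctrl.get_obs(): the state, without advancing time (a new reading comes with each control period).
- ctrl.camera(name): name is "scene" or "side" or "wrist"; returns a dict with "image" (480x640x3 uint8, red, green, blue), "fx", "fy", "cx", "cy" (pixels), "camera_from_world" (4x4, takes a point from world to camera coordinates); the wrist camera has in their place "hand_eye" (4x4, takes a point from camera to tool coordinates, whose origin is the TCP and whose axes are the flange's). Camera axes: x right, y up, looking along -z (the intrinsics and any distortion apply to the point x, -y, -z); pixel columns grow to the right and rows downward; lengths in m; the calibration is good to about 2 mm. A picture is of the moment at which its call begins: read the wrist's pose just before it. There is no depth.
- ctrl.hand_in(): hands the job in; it is judged then, once.
The state is a dict: "time_s": time; "qpos": joint angles; "joint_vel": joint speeds; "tau": joint torques, N m; "ee_pos": TCP position; "eef_rot": TCP orientation; "force": force on the tool from outside, world axes, zero at the start; "moment": the same for the moment, N m; "grip_width": finger opening in m; "grip_force": force on a finger pad.
Only numpy, scipy, OpenCV 4.12 (cv2) and the standard library are available. Lean on these libraries where they do the work, as an engineer would, in place of code of your own. Each camera call takes 0.05 s, during which the arm holds its last target. There are 200 camera calls.

## Working session

There is one attempt and no reset: what is moved stays moved. The work goes in short steps, Python scripts to look and compute and a tool call to move; the robot and the scene stay as the last step left them, time stands still between calls to the robot, and variables do not carry over. Pictures are saved under pics/ and viewed, at most 10 in all, crops included, and the job is handed in when it is done.

Besides the shell and the picture viewer there is one more tool, called after ">>>" as name(argument=value, ...) on one line, values as JSON. servo_tool: Moves the arm, as the interface text tells. Its arguments: {"type":"object","properties":{"motion":{"type":"array","items":{"type":"array","items":{"type":"number"}}},"squeeze":{"type":"number"}},"required":["motion"]}

```bash
mkdir -p pics; cat > h.py <<'E'
import numpy as np, cv2
from station import ctrl
def snap(n,f):
    o=ctrl.get_obs(); c=ctrl.camera(n); cv2.imwrite(f'pics/{f}.png',c['image'][...,::-1])
    np.savez(f'pics/{f}.npz',o=np.r_[o['ee_pos'],o['eef_rot']],**{k:v for k,v in c.items() if v is not None})
    print(n,{k:np.round(v,4).tolist() for k,v in c.items() if k!='image'}); return c,o
E
python3 - <<'E'
from h import *
for n in('scene','side','wrist'): c,o=snap(n,n+'0')
print(o)
a=[cv2.imread(f'pics/{n}0.png') for n in('scene','side')]
E
```

```text
scene {'fx': 621.1865, 'fy': 621.1865, 'cx': 324.4273, 'cy': 247.3757, 'camera_from_world': [[-0.0533, 0.9986, -0.0044, -0.0474], [-0.6439, -0.031, 0.7645, 0.2134], [0.7632, 0.0435, 0.6446, -1.5506], [0.0, 0.0, 0.0, 1.0]]}
side {'fx': 493.9346, 'fy': 493.9346, 'cx': 319.3475, 'cy': 255.1337, 'camera_from_world': [[-0.8087, -0.5881, -0.0144, 0.4586], [0.3126, -0.4503, 0.8364, -0.2452], [-0.4983, 0.6719, 0.5479, -0.7178], [0.0, 0.0, 0.0, 1.0]]}
wrist {'fx': 370.361, 'fy': 370.361, 'cx': 311.3765, 'cy': 241.1576, 'hand_eye': [[-0.0002, 0.9699, 0.2435, 0.0696], [1.0, 0.0004, -0.0005, -0.0012], [-0.0006, 0.2435, -0.9699, 0.0196], [0.0, 0.0, 0.0, 1.0]]}
{'time_s': 0.1, 'qpos': array([-1.28058636e+00,  3.00376806e-01,  1.52152650e+00, -1.49393412e-05,
        1.32072941e+00, -6.66512928e-02]), 'joint_vel': array([ 0.00075957,  0.00059695, -0.00271345,  0.00029672, -0.000149  ,
        0.00025795]), 'tau': array([ 6.15229237e-04, -5.32650876e+01, -3.53290737e+01,  7.09675415e-02,
        2.35237082e-02, -4.72870818e-05]), 'ee_pos': array([ 0.19209261, -0.5153217 ,  0.40416104]), 'eef_rot': array([-3.14055393e+00, -5.48318123e-05,  3.56864938e-01]), 'force': array([1.04650773, 0.72581813, 0.32403224]), 'moment': array([ 0.02492255, -0.02875961,  0.00075341]), 'grip_force': 0.0, 'grip_width': 0.09385261923119162}
```

View pics/scene0.png

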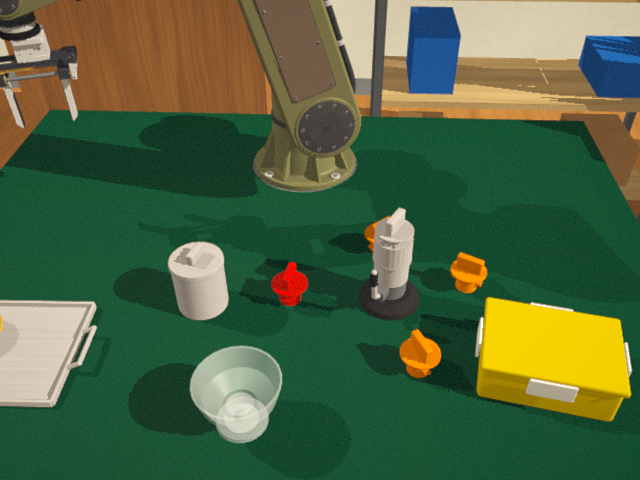

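View pics/side0.png

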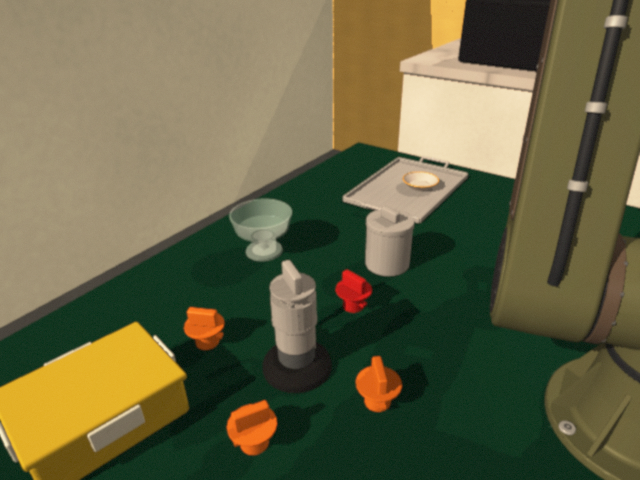

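The scene camera shows the press with its black foot at (390,297), its steel cap bar at about (396,222) and its lever at (375,283). The side camera shows it at (295,330). The tin is at scene (200,280): stouter, no foot, no lever. The loose orange and red caps at (290,283), (420,353), (468,272) and (378,235) are look-alikes. The steel one on the footed, levered barrel is the one meant, and I'll confirm it in an enlarged crop.

```bash
python3 - <<'E'
import cv2,numpy as np
a=cv2.imread('pics/scene0.png')[200:325,345:435]; b=cv2.imread('pics/side0.png')[255:395,250:340]
a=cv2.resize(a,None,fx=4.2,fy=4.2,interpolation=2); b=cv2.resize(b,None,fx=4.2,fy=4.2,interpolation=2)
o=np.zeros((600,800,3),np.uint8); o[:a.shape[0],:a.shape[1]]=a; o[:b.shape[0],400:400+b.shape[1]]=b; cv2.imwrite('pics/crop0.png',o)
E
```

```text
(no output)
```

View pics/crop0.png

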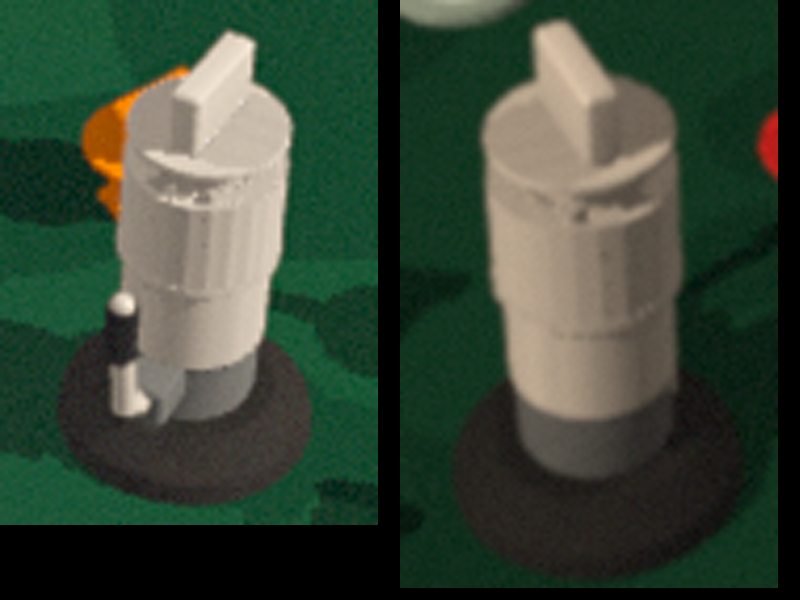

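The crop confirms it: a steel bar and cap on the ribbed barrel with a black foot, and a lever on the near left in the scene view. Bar top ends: scene crop (187,99) and (243,37), side crop (199,100) and (150,25). Lever tip: scene crop (122,303).

```bash
cat >> h.py <<'E'
def ray(d,u,v):
    M=d['camera_from_world'];R=M[:3,:3];return -R.T@M[:3,3], R.T@np.array([(u-d['cx'])/d['fx'],-(v-d['cy'])/d['fy'],-1])
def atz(d,u,v,z):
    c,r=ray(d,u,v);return c+r*(z-c[2])/r[2]
def tri(*dv):
    A=0;b=0
    for d,u,v in dv:
        c,r=ray(d,u,v);r=r/np.linalg.norm(r);P=np.eye(3)-np.outer(r,r);A=A+P;b=b+P@c
    return np.linalg.solve(A,b)
E
python3 - <<'E'
from h import *
s=np.load('pics/scene0.npz');d=np.load('pics/side0.npz')
S=lambda x,y:(345+x/4.2,200+y/4.2); D=lambda x,y:(250+x/4.2,255+y/4.2)
n1,f1=[atz(s,*S(*p),.198) for p in((187,99),(243,37))]
n2,f2=[atz(d,*D(*p),.198) for p in((199,100),(150,25))]
print('scene',n1,f1,(n1+f1)/2,np.linalg.norm(n1-f1));print('side',n2,f2,(n2+f2)/2,np.linalg.norm(n2-f2))
print('tri',tri((s,*S(215,68)),(d,*D(174,62))))
L=atz(s,*S(122,303),.125);print('lever',L)
for n,f in((n1,f1),(f2,n2)):
  c=(n+f)/2;print(np.linalg.norm((L-c)[:2]),np.degrees(np.arctan2(*(L-c)[1::-1])),np.degrees(np.arctan2(*(n-f)[1::-1])))
tin=atz(s,197,254,.132);print('tin',tin)
o=ctrl.get_obs();print(o['ee_pos'],np.degrees(o['eef_rot']))
E
```

```text
scene [0.49595703 0.1835675  0.198     ] [0.45353346 0.20754472 0.198     ] [0.47474524 0.19555611 0.198     ] 0.048730548223825006
side [0.44960573 0.20912738 0.198     ] [0.49158291 0.18363522 0.198     ] [0.47059432 0.1963813  0.198     ] 0.049111443270093647
tri [0.47208685 0.19521966 0.19614784]
lever [0.53725582 0.16091165 0.125     ]
0.0714689486863822 -28.995995872007732 -29.47453667040356
0.0755106040109704 -28.01682271887774 -31.26972659556446
tin [ 0.51304413 -0.14650139  0.132     ]
[ 0.19209034 -0.51534419  0.40422703] [-1.79949537e+02 -3.24541947e-03  2.04434796e+01]
```

The press axis is at (0.4725, 0.196). Its x axis points at about -29° and the bar at about -30°. Sizes check: bar 49 mm, lever 71–75 mm out. Gripping with tool yaw 150° leaves joint 6 room for the clockwise turn. Next I move to a hover and check from close by.

>>> servo_tool(motion=[[0,2,5,4.5,9],[0,28,71.1,4.5,129.5],[0,28,71.1,4.5,129.5],[0,28,71.1,4.5,129.5],[0,28,71.1,4.5,129.5],[0,28,71.1,4.5,129.5],[0,28,71.1,4.5,129.5],[0,28,71.1,4.5,129.5],[0,28,71.1,4.5,129.5],[0,28,71.1,4.5,129.5],[0,28,71.1,4.5,129.5],[0,28,71.1,4.5,129.5],[0,28,71.1,4.5,129.5],[0,28,71.1,4.5,129.5],[0,28,71.1,4.5,129.5],[0,28,71.1,4.5,129.5],[0,28,71.1,4.5,129.5],[0,28,71.1,4.5,129.5],[0,28,71.1,4.5,129.5]], squeeze=45)

```text
time_s: 2.52
ee_pos: [0.4721, 0.1955, 0.4497]
eef_rot: [3.141, 0.0, 2.617]
force: [-0.8, 0.7, 0.7]
grip_width: 0.0941
grip_force: 0.0
```

```bash
python3 - <<'E'
from h import *
c,o=snap('wrist','w1');print(o['ee_pos'],np.degrees(o['eef_rot']),o['time_s'],np.round(o['force'],2))
from scipy.spatial.transform import Rotation as Ro
H=c['hand_eye'];R=Ro.from_euler('xyz',o['eef_rot']).as_matrix()
def proj(p):
    q=np.linalg.inv(H)@np.r_[R.T@(np.array(p)-o['ee_pos']),1];return c['cx']+c['fx']*q[0]/-q[2],c['cy']-c['fy']*q[1]/-q[2]
a=np.radians(-30);u=np.array([np.cos(a),np.sin(a),0]);P=np.array([.4725,.196,.198])
for s in(-.025,0,.025):print(proj(P+s*u))
E
```

```text
wrist {'fx': 370.361, 'fy': 370.361, 'cx': 311.3765, 'cy': 241.1576, 'hand_eye': [[-0.0002, 0.9698, 0.244, 0.0718], [1.0, 0.0001, 0.0004, 0.0002], [0.0004, 0.244, -0.9698, 0.0196], [0.0, 0.0, 0.0, 1.0]]}
[0.47208394 0.19545671 0.44973005] [1.79994083e+02 6.03438204e-03 1.49923403e+02] 2.525 [-0.78  0.68  0.66]
(np.float64(312.1924958029655), np.float64(223.69726762593714))
(np.float64(312.2320417979576), np.float64(261.13146747712085))
(np.float64(312.26964807841176), np.float64(296.72953545996484))
```

View pics/w1.png

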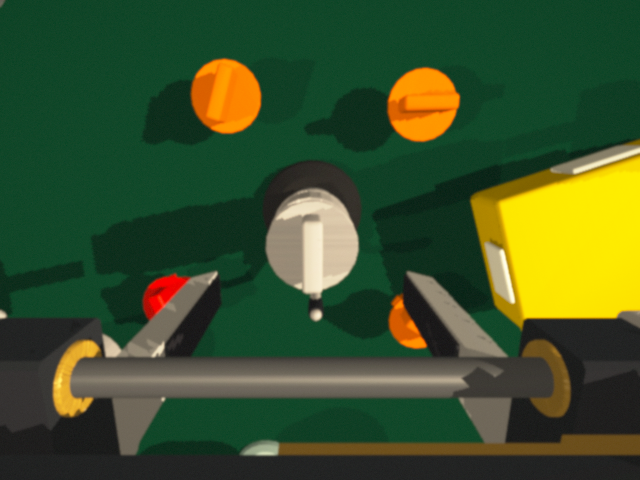

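The wrist view shows the bar at column 312, rows about 215–293, aligned with the tool as predicted. The lever is at (316,313). I'll check the offset along the bar using the disc outline, which spans columns 266–358 and rows about 190–292.

```bash
python3 - <<'E'
from h import *
from scipy.spatial.transform import Rotation as Ro
c=np.load('pics/w1.npz');H=c['hand_eye'];p,e=c['o'][:3],c['o'][3:];R=Ro.from_euler('xyz',e).as_matrix()
def ray2(u,v,z):
    r=R@H[:3,:3]@np.array([(u-c['cx'])/c['fx'],-(v-c['cy'])/c['fy'],-1]);t=p+R@H[:3,3];return t+r*(z-t[2])/r[2]
print('disc l/r',ray2(266,242,.168),ray2(358,242,.168),'bot',ray2(312,291,.168))
print('lever',ray2(316,313,.127))
print('bar ends',ray2(312.5,215,.198),ray2(312.5,224,.198),ray2(312.5,294,.198))
im=c['image'].astype(int).sum(2)
print(im[205:300,312].tolist());print(im[250,255:370].tolist())
print(im[180:300,290].tolist())
E
```

```text
disc l/r [0.45100387 0.16949412 0.168     ] [0.48468892 0.22763545 0.168     ] bot [0.5009055  0.17942805 0.168     ]
lever [0.53493425 0.16389566 0.127     ]
bar ends [0.44607495 0.21148877 0.198     ] [0.45111849 0.20857127 0.198     ] [0.49253047 0.18461598 0.198     ]
[654, 652, 657, 659, 662, 656, 641, 604, 536, 454, 391, 368, 375, 380, 390, 421, 492, 564, 611, 640, 659, 666, 670, 671, 670, 670, 673, 672, 671, 671, 672, 671, 672, 670, 673, 672, 671, 672, 670, 672, 673, 671, 672, 671, 671, 675, 671, 674, 672, 673, 670, 670, 673, 673, 673, 673, 673, 671, 672, 673, 672, 671, 674, 673, 672, 674, 671, 674, 672, 670, 669, 669, 671, 668, 670, 672, 673, 670, 671, 670, 670, 671, 671, 670, 669, 657, 625, 550, 449, 366, 337, 331, 304, 255, 176]
[89, 78, 87, 88, 80, 82, 91, 94, 91, 123, 217, 321, 383, 407, 410, 413, 411, 411, 410, 411, 416, 409, 410, 412, 409, 413, 414, 410, 411, 409, 413, 411, 410, 415, 410, 409, 412, 409, 416, 413, 410, 412, 408, 412, 412, 408, 422, 462, 521, 587, 626, 644, 651, 653, 659, 663, 666, 675, 677, 682, 682, 686, 687, 689, 691, 693, 687, 654, 604, 580, 576, 577, 577, 581, 576, 577, 578, 578, 575, 580, 581, 580, 582, 583, 580, 582, 583, 581, 585, 586, 581, 586, 582, 579, 580, 582, 585, 585, 586, 583, 583, 576, 510, 356, 204, 141, 127, 122, 119, 120, 115, 117, 117, 116, 122]
[122, 122, 123, 120, 130, 128, 140, 133, 139, 135, 121, 109, 101, 100, 136, 203, 280, 320, 317, 307, 303, 344, 437, 525, 535, 499, 526, 598, 641, 657, 659, 661, 664, 657, 656, 651, 637, 578, 490, 437, 425, 423, 420, 421, 415, 417, 413, 409, 408, 407, 411, 408, 406, 410, 410, 413, 417, 417, 415, 409, 408, 407, 416, 413, 409, 407, 410, 407, 413, 411, 409, 415, 414, 409, 412, 409, 407, 411, 416, 410, 411, 412, 407, 408, 407, 408, 406, 408, 411, 411, 410, 404, 406, 411, 408, 409, 414, 413, 410, 403, 402, 398, 400, 386, 334, 256, 181, 141, 133, 135, 123, 130, 130, 132, 130, 133, 132, 135, 127, 137]
```

Top-face edges at rows 221 and 292 put the bar centre at about (0.471, 0.197), 2 mm off the tool. I correct by (-0.1, +0.15) cm, descend until the tips are about 3 mm above the disc, and close.

>>> servo_tool(motion=[[0,-0.1,0.15,-3,0],[0,-0.1,0.15,-5.5,0],[0,-0.1,0.15,-7,0],[0,-0.1,0.15,-7.9,0],[0,-0.1,0.15,-7.9,0],[1,-0.1,0.15,-7.9,0],[1,-0.1,0.15,-7.9,0],[1,-0.1,0.15,-7.9,0],[1,-0.1,0.15,-7.9,0],[1,-0.1,0.15,-7.9,0],[1,-0.1,0.15,-7.9,0],[1,-0.1,0.15,-7.9,0]], squeeze=45)

```text
time_s: 4.08
ee_pos: [0.4711, 0.1971, 0.3707]
eef_rot: [3.142, 0.0, 2.617]
force: [0.0, -1.1, -0.2]
grip_width: 0.0274
grip_force: 0.0
```

Still closing, so I give it more time.

>>> servo_tool(motion=[[1,0,0,0,0],[1,0,0,0,0],[1,0,0,0,0],[1,0,0,0,0]], squeeze=45)

```text
time_s: 4.58
ee_pos: [0.4711, 0.1971, 0.3706]
eef_rot: [-3.141, -0.0, 2.617]
force: [-0.6, -0.6, -0.6]
grip_width: 0.0139
grip_force: 45.0
```

Gripped at 14 mm, which is the bar's thickness. Now I push down 12.5 mm.

>>> servo_tool(motion=[[1,0,0,-0.4,0],[1,0,0,-0.8,0],[1,0,0,-1.1,0],[1,0,0,-1.25,0],[1,0,0,-1.25,0],[1,0,0,-1.25,0],[1,0,0,-1.25,0]])

```text
time_s: 5.45
ee_pos: [0.4711, 0.1971, 0.3585]
eef_rot: [3.141, 0.0, 2.617]
force: [-3.9, -2.8, 7.8]
grip_width: 0.0133
grip_force: 45.0
```

The 8 N upward force matches the spring at about 12 mm down. Next I turn clockwise, starting with a part turn.

>>> servo_tool(motion=[[1,0,0,0,-6],[1,0,0,0,-12],[1,0,0,0,-18],[1,0,0,0,-24],[1,0,0,0,-30],[1,0,0,0,-30]])

```text
time_s: 6.2
ee_pos: [0.4714, 0.1973, 0.3589]
eef_rot: [3.139, 0.0, 2.092]
force: [-0.0, 0.4, 8.9]
grip_width: 0.0137
grip_force: 45.0
```

```bash
python3 - <<'E'
from h import *
print(np.round(ctrl.get_obs()['moment'],3))
E
```

```text
[ 0.037 -0.175 -0.094]
```

>>> servo_tool(motion=[[1,0,0,0,-8],[1,0,0,0,-16],[1,0,0,0,-24],[1,0,0,0,-32],[1,0,0,0,-40],[1,0,0,0,-48],[1,0,0,0,-55],[1,0,0,0,-60],[1,0,0,0,-60],[1,0,0,0,-60]])

```text
time_s: 7.45
ee_pos: [0.4714, 0.1972, 0.3589]
eef_rot: [3.14, -0.002, 1.046]
force: [0.9, -0.8, 8.4]
grip_width: 0.0138
grip_force: 45.0
```

It turned freely to 90°. I ease up onto the ledge, let go, and lift off.

>>> servo_tool(motion=[[1,0,0,0.2,0],[1,0,0,0.3,0],[0,0,0,0.3,0],[0,0,0,0.3,0],[0,0,0,0.3,0],[0,0,0,0.3,0],[0,0,0,0.3,0],[0,0,0,0.3,0],[0,0,0,0.3,0],[0,0,0,0.3,0],[0,0,0,3,0],[0,0,0,8,0],[0,0,0,12,0],[0,0,0,12,0]])

```text
time_s: 9.2
ee_pos: [0.4709, 0.1971, 0.481]
eef_rot: [3.138, -0.004, 1.046]
force: [0.2, 0.3, -0.9]
grip_width: 0.0937
grip_force: 0.0
```

```bash
python3 - <<'E'
from h import *
for n in('scene','side'):snap(n,n+'2')
a=cv2.imread('pics/scene2.png')[200:325,345:435]; b=cv2.imread('pics/side2.png')[255:395,250:340]
a=cv2.resize(a,None,fx=4.2,fy=4.2,interpolation=2); b=cv2.resize(b,None,fx=4.2,fy=4.2,interpolation=2)
o=np.zeros((600,800,3),np.uint8); o[:a.shape[0],:a.shape[1]]=a; o[:b.shape[0],400:400+b.shape[1]]=b; cv2.imwrite('pics/crop2.png',o)
print(ctrl.get_obs()['time_s'])
E
```

```text
scene {'fx': 621.1865, 'fy': 621.1865, 'cx': 324.4273, 'cy': 247.3757, 'camera_from_world': [[-0.0533, 0.9986, -0.0044, -0.0474], [-0.6439, -0.031, 0.7645, 0.2134], [0.7632, 0.0435, 0.6446, -1.5506], [0.0, 0.0, 0.0, 1.0]]}
side {'fx': 493.9346, 'fy': 493.9346, 'cx': 319.3475, 'cy': 255.1337, 'camera_from_world': [[-0.8087, -0.5881, -0.0144, 0.4586], [0.3126, -0.4503, 0.8364, -0.2452], [-0.4983, 0.6719, 0.5479, -0.7178], [0.0, 0.0, 0.0, 1.0]]}
9.3
```

View pics/crop2.png

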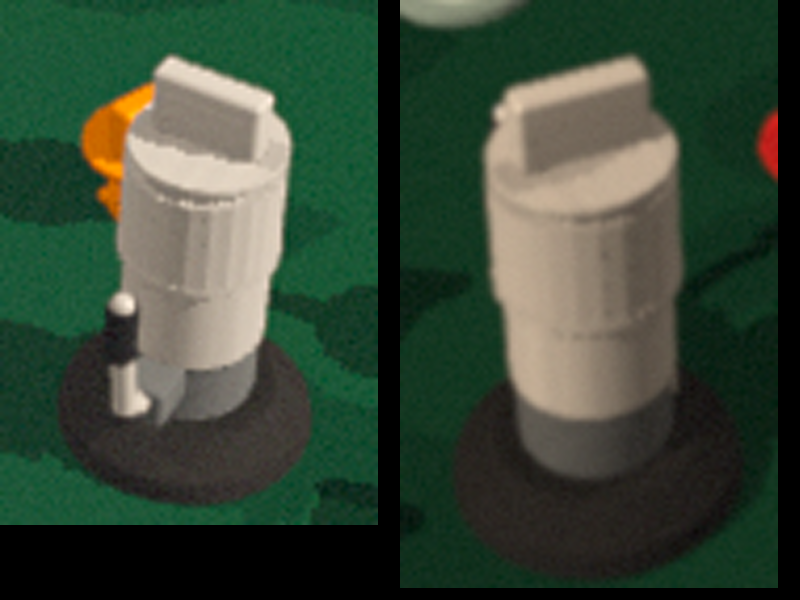

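The cap is down, with the disc close to the rim. The bar now stands across the lever direction, its top in the scene crop running from about (165,68) to (265,105). It holds by itself with the gripper clear.

```bash
python3 -c "
from station import ctrl
print(ctrl.hand_in())"
```

```text
the job is handed in; nothing more can be done
None
```

I pushed the cap down about 12 mm, turned it 90° clockwise and let go. It stayed down by itself in the last pictures, nothing was moved near the tea tin, and the job was handed in at about 9.3 s (no verdict was returned).

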